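# Weigh down the guest cards in the latched card box

### The job

Turn the black latch knob a quarter turn clockwise so that the green card box springs fully open, then take the pressing weight by its wooden handle and lower it gently into the box until you feel it rest on the pile of guest cards; only then let go, leaving it lying flat on the cards. Nobody knows how high the pile is today; do not drop or ram the weight, and leave the other things on the counter where they are.

Things in the scene. Friction and masses are not known exactly. Their poses are not given: they have to be found in the camera images.
- cardbox: Green steel card box, fixed, outside 160 (x) by 140 (y) by 95 mm high, walls 8 mm, well inside 144 by 124 mm. Origin: centre of its underside on the counter, z up. Lid hinged along its -y rim; latch on a ledge at its +y side, axis 90 mm from the centre. A pile of cards nearly fills the well; its top is somewhere between 35 and 85 mm above the counter.
- well (a point): Centre of the box's mouth, at rim height, 95 mm above the counter; axes as cardbox.
- lid (a joint): Opening angle of the green lid (160 x 140 x 7 mm), rad: 0 shut, 2.0 fully open (leaning back over the -y side). A weak spring swings it up by itself in about 1 to 3 s once the latch tongue is clear of it; it then stays open. Where a finger is over it, it waits, pressing with about 2 N, until the finger goes up.
- knob (a point): Black latch knob: upright bar 60 x 16 mm, 113 to 149 mm above the counter, on a vertical axis; this point is on the axis at 138 mm. The bar lies along this point's y; -y points to its white mark and, latched, to the box. Under the bar, 103 to 110 mm high, a steel tongue reaches 30 mm from the axis towards -y, over the lid's edge, which is 20 mm from the axis.
- latch (a joint): Angle of the knob, rad, growing clockwise seen from above: 0 to 0.15 at the start (latched), stop at 1.6. The lid comes free at about 1.1; light friction (0.05 N m).
- weight: Pressing weight, 0.4 to 0.8 kg: steel plate 116 mm (its x) by 92 mm (its y), 12 mm thick, with an upright wooden handle in the middle, 24 mm thick (x) by 40 mm (y), whose top is 97 mm above the plate's underside. Origin: centre of the plate's underside, z up. Stands on the counter at the start.
- pile: Fixed foot of the card lift, in the middle of the box's floor, 5 mm above the counter. It carries the pile of stiff cards (138 x 118 mm, flat and level top), whose height this pose does NOT tell; the pile yields a little, about 1 mm per 2.5 N.
- jar: Bystander: squat amber glass jar, 84 mm across, 85 mm high; origin at the centre of its foot.
- bell: Bystander: brass desk bell, 84 mm across, 56 mm high; origin at the centre of its foot.
- magnifier: Bystander: magnifier lying flat, lens 80 mm across (origin at its centre, on the counter), 143 mm handle end along -x, 12 mm thick.
- key1: Bystander: brass key on a red enamel tag 48 mm across, lying flat, 110 mm long along x from the tag; origin at the tag's centre.
- key2: Bystander: a second key like the first.
Mind the look-alikes: they are no part of the job. Of the things that look like the weight, take the one that is farthest to the robot's right at the start. There is more than one size of the cardbox; the one meant has the size given above.

How it is judged:
On the way, in this order (a step that is already met when the one before it is completed fails the run):
1. the latch is turned and the lid has swung open (value of joint lid above 1.6 rad), for 0.2 s.
2. the weight, still held by the fingers, rests flat on the pile (contact force between weight and pile above 1 N and contact force between the fingers and weight above 1 N and angle between weight's own z axis and vertical below 0.12 rad), for 0.1 s.
At the end, for the whole second after the job is handed in: The lid is open (over 1.6 rad) and the weight lies released and still, flat (within 0.06 rad) on the pile of cards inside the box, its centre within 30 mm of the middle of the well (value of joint lid above 1.6 rad and contact force between weight and pile above 2.5 N and angle between weight's own z axis and vertical below 0.06 rad and horizontal distance between weight and well below 0.03 m and linear speed of weight below 0.02 m/s); the robot touches nothing.
It fails at once if the weight is dropped or rammed onto the cards (over 45 N) (contact force between weight and pile above 45 N).
It fails at once if a bystander is pushed more than 30 mm (distance of any of jar, bell, magnifier, key1, key2 from where it was at the start of the episode above 0.03 m).
It also fails if it takes over 61 s, if anything falls off the work surface, if the arm or the gripper's body presses on something with over 40 N, if the wrist force passes 120 N, or if a joint passes its speed limit or range.

### The arm

A 7-joint arm with a two-finger parallel gripper is mounted at the origin on the work surface. World frame = base frame: x ahead of the robot, y to its left, z up, the work surface at z = 0. Lengths are in m, angles in rad, forces in N, time in s.
With the tool pointing down it reaches from about 0.4 to 0.85 m from the base axis. Payload 6.9 kg.
Tool frame: the origin (TCP) lies midway between the tips of the shut fingers; the grasp point (between the pads) lies behind it (r.pinch_z is the z of the grasp point in the tool frame, in m); z points along the fingers, y is the line along which they close (so a half turn about z gives the same grasp; the last joint's range is limited). The gripper opens to 85 mm and grips with 20 to 120 N. Pads are 22 mm wide; open, the fingers measure 114 mm over their backs; the gripper's body (76 mm by 85 mm) begins 54 mm behind the grasp point. The pads swing forward as they close: fully open they stand 13 mm farther back than shut.
Start: joints at [1.438, 0.507, -0.238, 1.5, 0.126, 1.149, -0.155], TCP at [0.148, -0.607, 0.21] pointing down, gripper open.
Joint ranges: [-3.08, 3.08], [-0.24, 2.05], [-1.43, 1.35], [0, 2.5], [-1.52, 4.66], [0.17, 1.96], [-2.89, 2.89]. Speed limits (rad/s): [2.39, 2.39, 3.14, 3.14, 3.14, 3.14, 3.14].

### API

Orientations are given as a 3x3 rotation matrix whose columns are the frame's x, y, z axes.
In Python, from workcell import monitor, grab_frame, get_calibration, r gives the robot as it stands. The module is installed in compiled form; this text tells all that it offers.
- The arm moves only by the tool servo_tool, never from a script. Its argument "rows" is text: rows parted by semicolons, each of 7 numbers parted by spaces: the closure, from 0 (fully open) to 1 (shut), then the shift along the world's x, y, z in mm, then the turn, a rotation vector about the world's x, y, z in degrees. A call has 1 to 5 rows; each row is the pose to reach, as a shift and turn from the pose commanded when the call began; what a row does not reach only later rows make up. A row lasts 1/8 s, in which the tool goes at most 62.5 mm and 10.7 degrees, less where a joint would pass 70% of its speed; a pose out of reach is approached as far as the arm can. A call with a gripper value outside its range is refused whole. The fingers move at their own pace and stop on an object; "force" is the grip in N (left out, the last holds). Time passes only in rows, so rows that repeat a pose let the fingers close. It gives the time, the measured TCP pose, the force, the opening and the grip force at its end, in the units of the state.
- monitor.get_state(): the state, without advancing time (a new reading comes with each control period).
- grab_frame(name): name is "scene" or "top"; returns (picture, depth): 400x640x3 uint8, red, green, blue; 400x640 float32, m along the optical axis (not along the pixel's ray), 0 where there is no reading.
- get_calibration(name): a dict with "intrinsics" (3x3 intrinsics, pixels), "k1" (the pictures are not rectified: a ray, as slopes to the right and down, at radius r is drawn at 1 + k1 r^2 times it, then the intrinsics apply), "rvec" (rotation vector, rad) and "tvec" (3), from world to camera coordinates, as OpenCV has them. Camera axes: x right, y down, z forward; pixel columns grow to the right and rows downward; lengths in m; the calibration is good to about 2 mm. A picture is of the moment at which its call begins. get_calibration takes no time and is no camera call.
- r.sign_off(): hands the job in; it is judged then, once.
The state is a dict: "t": time; "joints": joint angles; "joint_vel": joint speeds; "joint_efforts": joint torques, N m; "tcp_pos": TCP position; "tcp_rot": TCP orientation; "wrist_force": force on the tool from outside, world axes, zero at the start; "wrist_torque": the same for the moment, N m; "grip_width": finger opening in m; "gripper_force": force on a finger pad.
Only numpy, scipy, OpenCV 4.12 (cv2) and the standard library are available. Lean on these libraries where they do the work, as an engineer would, in place of code of your own. Each camera call takes 0.05 s, during which the arm holds its last target. There are 200 camera calls.

## Working session

There is one attempt and no reset: what is moved stays moved. The work goes in short steps, Python scripts to look and compute and a tool call to move; the robot and the scene stay as the last step left them, time stands still between calls to the robot, and variables do not carry over. Pictures are saved under pics/ and viewed, at most 10 in all, crops included, and the job is handed in when it is done.

Besides the shell and the picture viewer there is one more tool, called after ">>>" as a command line: name --argument value ..., lists and objects as JSON in quotes. servo_tool: Moves the arm, as the interface text tells. Its arguments: {"type":"object","properties":{"rows":{"type":"string"},"force":{"type":"number"}},"required":["rows"]}

```bash
mkdir -p pics; cat > h.py <<'E'
import numpy as np, cv2
from workcell import monitor, grab_frame, get_calibration, r
def cap(name):
    p,d=grab_frame(name); np.savez(f'{name}.npz',p=p,d=d); cv2.imwrite(f'pics/{name}_{monitor.get_state()["t"]:.2f}.png',p[:,:,::-1]); return p,d
def pts(name,d):
    c=get_calibration(name); K=np.array(c['intrinsics'],float); h,w=d.shape
    v,u=np.mgrid[0:h,0:w]; uv=np.stack([u,v],-1).reshape(-1,1,2).astype(float)
    n=cv2.undistortPoints(uv,K,np.array([c['k1'],0,0,0],float)).reshape(h,w,2)
    P=np.concatenate([n,np.ones((h,w,1))],-1)*d[...,None]
    R=cv2.Rodrigues(np.array(c['rvec'],float))[0]
    W=(P-np.array(c['tvec'],float).reshape(3))@R
    W[d==0]=np.nan
    return W
E
python3 - <<'E'
from h import *
for n in('scene','top'):
    p,d=cap(n); W=pts(n,d); c=get_calibration(n); print(n,c['tvec'],c['rvec'],W[200,320])
s=monitor.get_state(); print(s['t'],s['tcp_pos'],s['tcp_rot'],s['wrist_force'],s['grip_width'],r.pinch_z)
E
ls pics
```

```text
scene [-0.49600541 -0.07773143  1.45246349] [ 2.05836384  0.90278298 -0.42621308] [ 0.41201866  0.29395344 -0.00063489]
top [0.17433978 0.52238905 1.27410903] [ 2.20480046 -2.18692547  0.06010068] [0.53504905 0.17222151 0.00166414]
0.1 [ 0.14764625 -0.6068375   0.20884261] [[ 9.71634911e-01  2.36485647e-01 -3.73074615e-04]
 [ 2.36485941e-01 -9.71633783e-01  1.48041622e-03]
 [-1.23947124e-05 -1.52665098e-03 -9.99998835e-01]] [-0.25821107 -0.50679968  0.41435666] 0.08520659095179776 -0.0187
scene_0.05.png
top_0.10.png
```

View pics/scene_0.05.png

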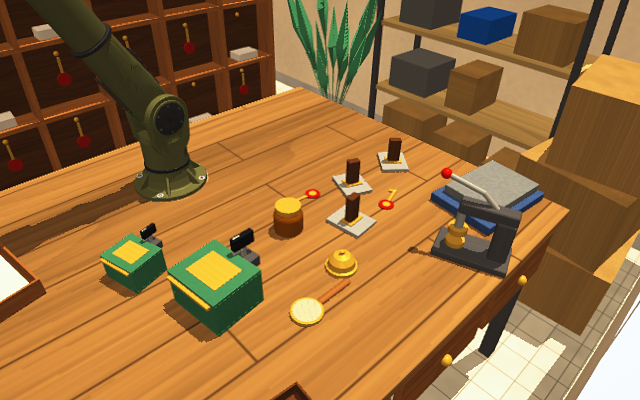

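View pics/top_0.10.png

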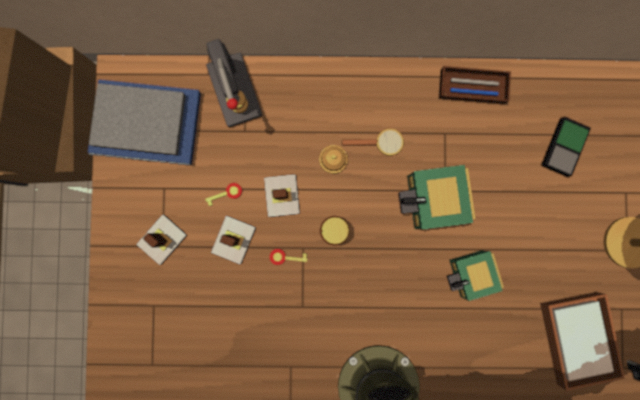

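The scene view shows two green boxes: the larger at (215,285), with its knob at (242,240). It also shows three weights, at (352,215), (352,178) and (393,155). In the top view (up = +x, left = +y), the large box is at (441,197) with its latch at (410,202). The rightmost weight is at (281,195). The other weights are at (233,240) and (161,239), the jar is at (335,230), the bell at (333,158) and the magnifier at (390,142).

```bash
python3 - <<'E'
from h import *
z=np.load('top.npz'); W=pts('top',z['d'])
def show(n,lo,hi,u0,u1,v0,v1):
    m=np.zeros(W.shape[:2],bool); m[v0:v1,u0:u1]=1
    m&=(W[...,2]>lo)&(W[...,2]<hi); P=W[m]
    rc=cv2.minAreaRect((P[:,:2]*1000).astype(np.float32)); print(n,len(P),'z',np.median(P[:,2]).round(4),'rect',np.round(rc,1) if 0 else rc,'mean',P[:,:2].mean(0).round(4))
show('lid',.09,.112,395,485,155,240)
show('smalllid',.05,.112,445,510,245,305)
show('knob',.13,.165,385,440,180,225)
show('plate',.006,.02,258,305,170,222)
show('handle',.08,.11,258,305,170,222)
show('jar',.07,.1,315,360,210,250)
show('bell',.03,.07,315,350,140,175)
z=np.load('scene.npz'); W=pts('scene',z['d'])
show('S lid',.09,.108,160,275,220,340)
show('S knob',.13,.165,220,275,215,270)
show('S handle',.085,.11,335,370,185,240)
show('S plate',.006,.02,320,380,200,240)
t=np.load('top.npz')['p']; c=cv2.resize(t[150:250,250:490],None,fx=3.3,fy=3.3,interpolation=cv2.INTER_CUBIC); cv2.imwrite('pics/crop1.png',c[:,:,::-1])
E
```

```text
lid 3147 z 0.1033 rect ((539.6925048828125, -149.48333740234375), (160.08607482910156, 185.93560791015625), 7.674648284912109) mean [ 0.5414 -0.1642]
smalllid 1867 z 0.0728 rect ((320.3764343261719, -255.925048828125), (115.65409851074219, 143.9340057373047), 16.321758270263672) mean [ 0.3238 -0.2617]
knob 151 z 0.1482 rect ((528.7450561523438, -71.66036987304688), (15.78322696685791, 59.97655487060547), 2.5788841247558594) mean [ 0.5285 -0.07  ]
plate 1091 z 0.0124 rect ((540.1803588867188, 281.09197998046875), (132.3194580078125, 150.233642578125), 82.04075622558594) mean [0.5469 0.2854]
handle 132 z 0.0966 rect ((548.1031494140625, 285.5253601074219), (24.232845306396484, 39.03863525390625), 5.354191303253174) mean [0.5473 0.2851]
jar 545 z 0.0853 rect ((447.0987854003906, 133.0351104736328), (71.65843200683594, 69.93407440185547), 45.435733795166016) mean [0.4472 0.133 ]
bell 382 z 0.0405 rect ((655.1661376953125, 135.90625), (63.98445129394531, 63.530738830566406), 0.30876269936561584) mean [0.6547 0.136 ]
S lid 3767 z 0.1019 rect ((543.2190551757812, -153.53675842285156), (164.63418579101562, 176.49790954589844), 8.75035285949707) mean [ 0.5526 -0.1685]
S knob 243 z 0.1446 rect ((533.4895629882812, -71.87234497070312), (18.668903350830078, 61.03627014160156), 2.625051975250244) mean [ 0.5368 -0.0741]
S handle 99 z 0.0939 rect ((550.8651123046875, 284.199462890625), (25.929584503173828, 42.192081451416016), 4.689288139343262) mean [0.5538 0.2816]
S plate 684 z 0.0106 rect ((551.9478759765625, 284.260498046875), (119.02140808105469, 96.00183868408203), 8.580052375793457) mean [0.5594 0.277 ]
```

View pics/crop1.png

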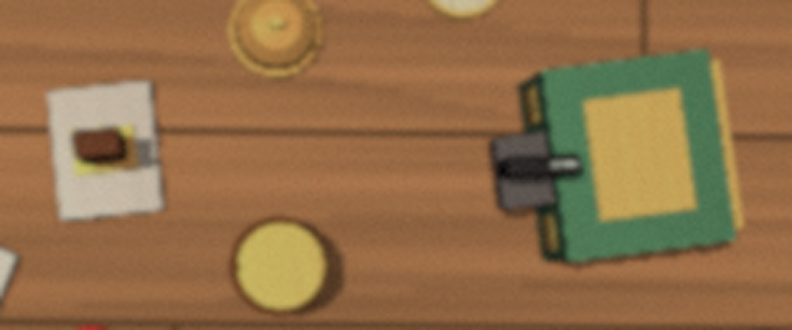

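The crop shows the target weight's handle at (100,145), and the box with its knob bar running from (500,165) to (580,165). The white tip points towards the box. From the measurements, the knob is at about (0.530, -0.072) with the bar at yaw 2.6°, the box is at yaw about 8°, and the handle is at about (0.549, 0.285).

Next I'll move above the knob with the closing line across the bar.

>>> servo_tool --rows "0 0 0 40 0 0 0; 0 382 535 40 0 0 79; 0 382 535 40 0 0 79; 0 382 535 40 0 0 79; 0 382 535 40 0 0 79" --force 30

```text
t: 0.72
tcp_pos: [0.2938, -0.4019, 0.2494]
tcp_rot: [[0.545, 0.839, -0.0], [0.839, -0.545, 0.0], [-0.0, -0.0, -1.0]]
wrist_force: [1.0, -0.3, 0.5]
grip_width: 0.0853
gripper_force: 0.0
```

>>> servo_tool --rows "0 236 330 0 0 0 36; 0 236 330 0 0 0 36; 0 236 330 0 0 0 36; 0 236 330 0 0 0 36; 0 236 330 0 0 0 36"

```text
t: 1.35
tcp_pos: [0.4755, -0.1482, 0.2494]
tcp_rot: [[-0.046, 0.999, -0.0], [0.999, 0.046, -0.0], [-0.0, -0.0, -1.0]]
wrist_force: [0.6, -1.4, -0.5]
grip_width: 0.0854
gripper_force: 0.0
```

>>> servo_tool --rows "0 54 77 0 0 0 0; 0 54 77 0 0 0 0; 0 54 77 0 0 0 0; 0 54 77 0 0 0 0"

```text
t: 1.85
tcp_pos: [0.5283, -0.0735, 0.2491]
tcp_rot: [[-0.046, 0.999, -0.001], [0.999, 0.046, -0.001], [-0.001, -0.001, -1.0]]
wrist_force: [0.1, 0.0, -0.6]
grip_width: 0.0853
gripper_force: 0.0
```

>>> servo_tool --rows "0 2 1 -50 0 0 0; 0 2 1 -90 0 0 0; 0 2 1 -115 0 0 0; 0 2 1 -127 0 0 0; 0 2 1 -127 0 0 0"

```text
t: 2.48
tcp_pos: [0.5304, -0.0726, 0.1224]
tcp_rot: [[-0.045, 0.999, -0.001], [0.999, 0.045, -0.0], [-0.0, -0.001, -1.0]]
wrist_force: [-0.5, 1.0, -0.1]
grip_width: 0.0852
gripper_force: 0.0
```

>>> servo_tool --rows "1 0 0 0 0 0 0; 1 0 0 0 0 0 0; 1 0 0 0 0 0 0; 1 0 0 0 0 0 0; 1 0 0 0 0 0 0"

```text
t: 3.1
tcp_pos: [0.5297, -0.0717, 0.123]
tcp_rot: [[-0.046, 0.999, -0.002], [0.999, 0.046, -0.001], [-0.001, -0.002, -1.0]]
wrist_force: [-5.3, -0.0, 7.4]
grip_width: 0.0148
gripper_force: 29.5
```

>>> servo_tool --rows "1 0 0 0 0 0 -8; 1 0 0 0 0 0 -16; 1 0 0 0 0 0 -24; 1 0 0 0 0 0 -32; 1 0 0 0 0 0 -40"

```text
t: 3.72
tcp_pos: [0.5305, -0.0719, 0.123]
tcp_rot: [[0.61, 0.792, -0.0], [0.792, -0.61, -0.001], [-0.001, 0.0, -1.0]]
wrist_force: [-1.7, -0.2, 3.2]
grip_width: 0.0147
gripper_force: 29.2
```

>>> servo_tool --rows "1 0 0 0 0 0 -8; 1 0 0 0 0 0 -16; 1 0 0 0 0 0 -24; 1 0 0 0 0 0 -32; 1 0 0 0 0 0 -40"

```text
t: 4.35
tcp_pos: [0.531, -0.0726, 0.1231]
tcp_rot: [[0.977, 0.214, 0.001], [0.214, -0.977, -0.001], [0.0, 0.001, -1.0]]
wrist_force: [-1.3, -4.2, 2.0]
grip_width: 0.0146
gripper_force: 29.2
```

>>> servo_tool --rows "0.6 0 0 0 0 0 0; 0.6 0 0 0 0 0 0; 0.6 0 0 0 0 0 0; 0.6 0 0 40 0 0 0; 0.6 0 0 100 0 0 0"

```text
t: 4.97
tcp_pos: [0.5297, -0.0715, 0.2222]
tcp_rot: [[0.975, 0.22, -0.004], [0.22, -0.975, 0.001], [-0.004, -0.002, -1.0]]
wrist_force: [1.4, -0.4, 0.8]
grip_width: 0.034
gripper_force: 0.0
```

>>> servo_tool --rows "0.6 0 60 60 0 0 0; 0.6 0 122 80 0 0 0; 0 0 180 80 0 0 0; 0 10 240 80 0 0 40; 0 10 300 80 0 0 40"

```text
t: 5.6
tcp_pos: [0.5408, 0.2176, 0.3028]
tcp_rot: [[0.824, 0.567, 0.001], [0.567, -0.824, 0.0], [0.001, 0.0, -1.0]]
wrist_force: [0.7, 0.6, -0.1]
grip_width: 0.0848
gripper_force: 0.0
```

```bash
python3 - <<'E'
from h import *
def rect(W,m,n):
    m=cv2.morphologyEx(m.astype(np.uint8),cv2.MORPH_OPEN,np.ones((3,3)))
    k,l,st,_=cv2.connectedComponentsWithStats(m); i=1+st[1:,4].argmax(); P=W[l==i]
    print(n,len(P),P[:,2].mean().round(4),cv2.minAreaRect((P[:,:2]*1000).astype(np.float32)))
for n,(u0,u1,v0,v1) in dict(top=(258,305,170,222),scene=(320,380,190,240)).items():
    z=np.load(n+'.npz'); W=pts(n,z['d']); b=np.zeros(W.shape[:2],bool); b[v0:v1,u0:u1]=1
    rect(W,b&(W[...,2]>.004)&(W[...,2]<.11),n+' weight'); rect(W,b&(W[...,2]>.09),n+' handle')
p,d=cap('top'); W=pts('top',d)
# box frame from knob
X=W[...,:2]-[.542,-.161]; a=np.radians(8); x=X@[np.cos(a),np.sin(a)]; y=X@[-np.sin(a),np.cos(a)]
m=(abs(x)<.06)&(abs(y)<.05); print('well z',np.nanpercentile(W[m][:,2],[5,25,50,75,95]).round(4))
rect(W,(abs(x)<.1)&(abs(y)<.08)&(W[...,2]<.089)&(W[...,2]>.02),'pile')
rect(W,(abs(x)<.1)&(y<.09)&(y>-.085)&(W[...,2]<.1)&(W[...,2]>.02),'rim+pile')
rect(W,(abs(x)<.1)&(abs(y)<.14)&(W[...,2]>.13)&(y>.04),'knob')
c=cv2.resize(p[120:280,250:530],None,fx=2.8,fy=2.8,interpolation=cv2.INTER_CUBIC); cv2.imwrite('pics/crop2.png',c[:,:,::-1])
E
```

```text
top weight 1245 0.0222 ((548.3728637695312, 286.2297058105469), (117.201171875, 92.06692504882812), 6.563342571258545)
top handle 125 0.0965 ((547.2654418945312, 284.97247314453125), (38.06755065917969, 22.62847137451172), 89.87663269042969)
scene weight 1132 0.0274 ((529.9757690429688, 329.1259765625), (136.37445068359375, 218.07345581054688), 25.6402587890625)
scene handle 78 0.0944 ((549.9287109375, 283.8671569824219), (25.470321655273438, 41.915035247802734), 8.639579772949219)
well z [0.0595 0.0619 0.0639 0.0662 0.232 ]
pile 2277 0.0637 ((542.159912109375, -166.033935546875), (145.57972717285156, 119.5298080444336), 8.15937328338623)
rim+pile 3141 0.07 ((541.2079467773438, -160.589599609375), (160.18763732910156, 147.52162170410156), 7.769537448883057)
knob 165 0.1473 ((528.9842529296875, -72.04938507080078), (59.65386962890625, 17.520544052124023), 11.221927642822266)
```

View pics/crop2.png

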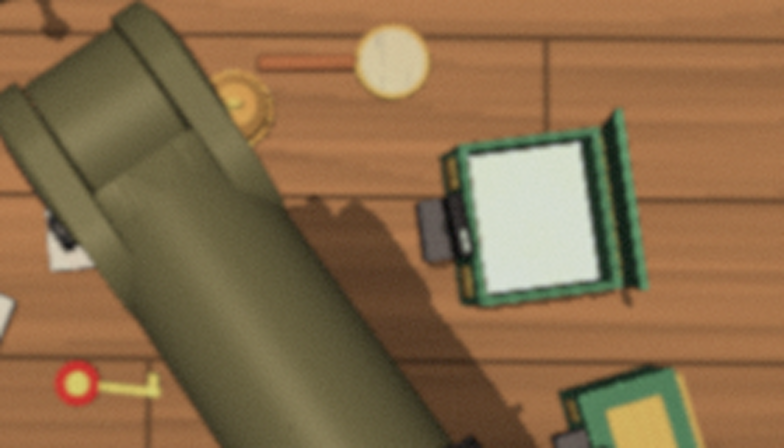

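The crop shows the lid standing open at (625,200), the white pile in the well at (535,215), at about z = 64 mm, and the knob turned along the rim at (457,225). The bystanders haven't moved. Next is the weight.

>>> servo_tool --rows "0 8 68 -40 0 0 62; 0 8 68 -80 0 0 62; 0 8 68 -130 0 0 62; 0 8 68 -130 0 0 62; 0 8 68 -130 0 0 62"

```text
t: 6.28
tcp_pos: [0.5482, 0.2834, 0.1715]
tcp_rot: [[0.031, 1.0, -0.002], [1.0, -0.031, -0.0], [-0.001, -0.002, -1.0]]
wrist_force: [-0.9, -0.3, -0.4]
grip_width: 0.0854
gripper_force: 0.0
```

>>> servo_tool --rows "0 0 0 0 0 0 10; 0 0 0 0 0 0 10; 0 0 0 0 0 0 10"

```text
t: 6.65
tcp_pos: [0.5486, 0.2836, 0.1724]
tcp_rot: [[-0.133, 0.991, -0.0], [0.991, 0.133, 0.0], [0.0, -0.0, -1.0]]
wrist_force: [-0.3, -0.0, 0.3]
grip_width: 0.0852
gripper_force: 0.0
```

Yaw is now 7.6°. I'll descend and grip.

>>> servo_tool --rows "0 0 2 -40 0 0 -0.7; 0 0 2 -80 0 0 -0.7; 0 0 2 -105 0 0 -0.7; 0 0 2 -112 0 0 -0.7; 0 0 2 -112 0 0 -0.7" --force 60

```text
t: 7.28
tcp_pos: [0.5486, 0.2861, 0.0609]
tcp_rot: [[-0.124, 0.992, 0.0], [0.992, 0.124, 0.0], [0.0, 0.0, -1.0]]
wrist_force: [-0.0, 1.3, 0.2]
grip_width: 0.0853
gripper_force: 0.0
```

>>> servo_tool --rows "1 0 0 0 0 0 0; 1 0 0 0 0 0 0; 1 0 0 0 0 0 0; 1 0 0 0 0 0 0; 1 0 0 0 0 0 0"

```text
t: 7.9
tcp_pos: [0.5484, 0.2857, 0.0609]
tcp_rot: [[-0.124, 0.992, 0.0], [0.992, 0.124, -0.0], [-0.0, 0.0, -1.0]]
wrist_force: [-2.6, -1.9, 5.7]
grip_width: 0.0225
gripper_force: 63.4
```

>>> servo_tool --rows "1 0 0 5 0 0 0; 1 0 0 15 0 0 0; 1 0 0 35 0 0 0; 1 0 0 35 0 0 0; 1 0 0 35 0 0 0"

```text
t: 8.52
tcp_pos: [0.5484, 0.2854, 0.095]
tcp_rot: [[-0.124, 0.992, -0.0], [0.992, 0.124, -0.001], [-0.0, -0.001, -1.0]]
wrist_force: [0.1, -0.0, -5.2]
grip_width: 0.0223
gripper_force: 62.1
```

Lifted, reading about 5.2 N. I'll raise it and carry it over.

>>> servo_tool --rows "1 0 0 40 0 0 0; 1 0 0 90 0 0 0; 1 0 0 135 0 0 0; 1 0 -30 160 0 0 0; 1 0 -75 160 0 0 0"

```text
t: 9.15
tcp_pos: [0.5487, 0.2124, 0.257]
tcp_rot: [[-0.128, 0.992, 0.003], [0.992, 0.128, 0.002], [0.002, 0.003, -1.0]]
wrist_force: [1.1, -1.3, -5.7]
grip_width: 0.0224
gripper_force: 62.1
```

>>> servo_tool --rows "1 -1 -50 0 0 0 1; 1 -2 -100 0 0 0 1; 1 -3 -150 0 0 0 1; 1 -4 -200 0 0 0 1; 1 -5 -250 0 0 0 1"

```text
t: 9.78
tcp_pos: [0.5428, -0.041, 0.2547]
tcp_rot: [[-0.142, 0.99, -0.001], [0.99, 0.142, -0.0], [0.0, -0.001, -1.0]]
wrist_force: [0.7, -1.1, -5.1]
grip_width: 0.0222
gripper_force: 62.1
```

>>> servo_tool --rows "1 -1 -45 0 0 0 0; 1 -1 -80 0 0 0 0; 1 -1 -105 0 0 0 0; 1 -1 -119 0 0 0 0; 1 -1 -121 0 0 0 0"

```text
t: 10.4
tcp_pos: [0.5422, -0.1606, 0.2549]
tcp_rot: [[-0.141, 0.99, -0.001], [0.99, 0.141, 0.0], [0.001, -0.001, -1.0]]
wrist_force: [0.1, 0.6, -5.2]
grip_width: 0.0224
gripper_force: 62.1
```

>>> servo_tool --rows "1 0 0 -30 0 0 0; 1 0 0 -60 0 0 0; 1 0 0 -80 0 0 0; 1 0 0 -95 0 0 0; 1 0 0 -105 0 0 0"

```text
t: 11.02
tcp_pos: [0.5427, -0.1593, 0.15]
tcp_rot: [[-0.143, 0.99, -0.0], [0.99, 0.143, 0.0], [0.0, 0.0, -1.0]]
wrist_force: [-0.3, 1.0, -4.7]
grip_width: 0.0227
gripper_force: 62.0
```

>>> servo_tool --rows "1 0 0 -4 0 0 0; 1 0 0 -8 0 0 0; 1 0 0 -12 0 0 0; 1 0 0 -15 0 0 0; 1 0 0 -15 0 0 0"

```text
t: 11.65
tcp_pos: [0.5424, -0.1602, 0.1354]
tcp_rot: [[-0.142, 0.99, -0.0], [0.99, 0.142, 0.0], [0.0, -0.0, -1.0]]
wrist_force: [0.6, 0.2, -5.1]
grip_width: 0.0222
gripper_force: 62.0
```

>>> servo_tool --rows "1 0 0 -1 0 0 0; 1 0 0 -2 0 0 0; 1 0 0 -3 0 0 0; 1 0 0 -4 0 0 0; 1 0 0 -4 0 0 0"

```text
t: 12.28
tcp_pos: [0.5425, -0.1601, 0.1314]
tcp_rot: [[-0.142, 0.99, -0.0], [0.99, 0.142, 0.0], [0.0, -0.0, -1.0]]
wrist_force: [0.7, -0.5, -5.8]
grip_width: 0.0225
gripper_force: 62.1
```

>>> servo_tool --rows "1 0 0 -1 0 0 0; 1 0 0 -2 0 0 0; 1 0 0 -3 0 0 0; 1 0 0 -4 0 0 0; 1 0 0 -4 0 0 0"

```text
t: 12.9
tcp_pos: [0.5425, -0.1602, 0.1274]
tcp_rot: [[-0.142, 0.99, -0.0], [0.99, 0.142, 0.0], [0.0, -0.0, -1.0]]
wrist_force: [1.1, 0.4, -4.7]
grip_width: 0.0224
gripper_force: 62.1
```

>>> servo_tool --rows "1 0 0 -1 0 0 0; 1 0 0 -2 0 0 0; 1 0 0 -3 0 0 0; 1 0 0 -3 0 0 0"

```text
t: 13.4
tcp_pos: [0.5424, -0.1602, 0.1244]
tcp_rot: [[-0.142, 0.99, -0.0], [0.99, 0.142, 0.0], [0.0, -0.0, -1.0]]
wrist_force: [-0.5, -0.1, -6.5]
grip_width: 0.0223
gripper_force: 62.1
```

>>> servo_tool --rows "1 0 0 -1 0 0 0; 1 0 0 -2 0 0 0; 1 0 0 -2 0 0 0"

```text
t: 13.78
tcp_pos: [0.5425, -0.1602, 0.1227]
tcp_rot: [[-0.142, 0.99, 0.0], [0.99, 0.142, -0.0], [-0.0, 0.0, -1.0]]
wrist_force: [-0.8, -0.6, -2.1]
grip_width: 0.0223
gripper_force: 62.5
```

>>> servo_tool --rows "1 0 0 -1 0 0 0; 1 0 0 -2 0 0 0; 1 0 0 -2 0 0 0"

```text
t: 14.15
tcp_pos: [0.5426, -0.1602, 0.1208]
tcp_rot: [[-0.142, 0.99, 0.0], [0.99, 0.142, -0.0], [-0.0, 0.0, -1.0]]
wrist_force: [-2.1, -0.5, 2.1]
grip_width: 0.0223
gripper_force: 63.1
```

Contact is felt at about 62 mm, with the pile carrying the full weight plus about 2 N. I'll release and retreat.

>>> servo_tool --rows "1 0 0 0 0 0 0; 0.4 0 0 0 0 0 0; 0.4 0 0 0 0 0 0; 0.4 0 0 0 0 0 0; 0.4 0 0 0 0 0 0"

```text
t: 14.78
tcp_pos: [0.5426, -0.1601, 0.1205]
tcp_rot: [[-0.142, 0.99, 0.0], [0.99, 0.142, 0.0], [0.0, 0.0, -1.0]]
wrist_force: [0.0, 0.5, 0.1]
grip_width: 0.0514
gripper_force: 0.0
```

>>> servo_tool --rows "0.4 0 0 20 0 0 0; 0.4 0 0 60 0 0 0; 0.4 0 0 120 0 0 0; 0.4 -20 60 160 0 0 0; 0.4 -40 120 160 0 0 0"

```text
t: 15.4
tcp_pos: [0.5072, -0.0501, 0.2818]
tcp_rot: [[-0.139, 0.99, 0.005], [0.99, 0.139, 0.0], [-0.001, 0.005, -1.0]]
wrist_force: [0.7, 0.6, -0.6]
grip_width: 0.0514
gripper_force: 0.0
```

>>> servo_tool --rows "0.4 -20 60 0 0 0 0; 0.4 -40 120 0 0 0 0; 0.4 -60 170 0 0 0 0; 0.4 -60 170 0 0 0 0; 0.4 -60 170 0 0 0 0"

```text
t: 16.02
tcp_pos: [0.4463, 0.1186, 0.2795]
tcp_rot: [[-0.142, 0.99, 0.0], [0.99, 0.142, -0.001], [-0.001, 0.0, -1.0]]
wrist_force: [1.2, -0.9, -1.0]
grip_width: 0.0513
gripper_force: 0.0
```

```bash
python3 - <<'E'
from h import *
p,d=cap('top'); W=pts('top',d)
X=W[...,:2]-[.5425,-.161]; a=np.radians(8); x=X@[np.cos(a),np.sin(a)]; y=X@[-np.sin(a),np.cos(a)]
for n,lo,hi in(('handle',.145,.175),('plate',.069,.085)):
    m=(abs(x)<.068)&(abs(y)<.06)&(W[...,2]>lo)&(W[...,2]<hi); print(n,m.sum(),np.median(W[m],0).round(4),x[m].mean().round(4),y[m].mean().round(4))
m=(abs(x)<.055)&(abs(y)<.045)&(W[...,2]<.09)
A=np.c_[W[m][:,:2],np.ones(m.sum())]; print('tilt',np.linalg.lstsq(A,W[m][:,2],rcond=None)[0][:2].round(3))
s=monitor.get_state(); print(s['t'],s['wrist_force'])
c=cv2.resize(p[120:280,250:530],None,fx=2.8,fy=2.8,interpolation=cv2.INTER_CUBIC); cv2.imwrite('pics/crop3.png',c[:,:,::-1])
E
```

```text
handle 148 [ 0.5411 -0.1583  0.1575] -0.001 0.0027
plate 1121 [ 0.5334 -0.1542  0.0736] -0.0014 0.005
tilt [-0.002  0.005]
16.075 [-0.39364365 -0.25461215  0.63680278]
```

View pics/crop3.png

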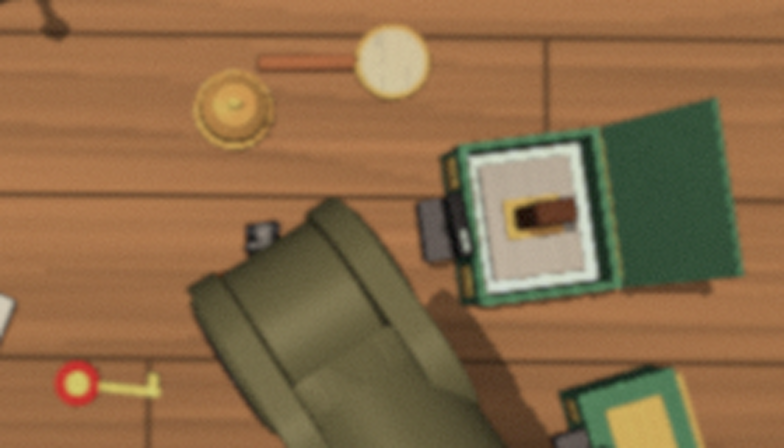

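The weight lies centred and flat on the pile at (535,218). The lid is fully back at (675,195), and the arm is clear. I'll hand in.

```bash
python3 -c "
from workcell import r
print(r.sign_off())"
```

```text
the job is handed in; nothing more can be done
None
```

The job is handed in: the card box is open and the weight lies released, flat and within about 5 mm of the middle of the well on the card pile (top at about 62 mm), and the bystanders in view have not moved (the jar was hidden by the arm).

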